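Put the salt away and shut the sealed sliding hatch

ROBOT

A 6-joint arm with a two-finger parallel gripper is mounted at the origin on a cart in front of the work surface, level with it; the furniture and walls round the work are solid. World frame = base frame: x ahead of the robot, y to its left, z up, the work surface at z = 0. Lengths are in mm, angles in rad, forces in N, time in s.
With the tool pointing down it reaches from about 275 to 825 mm from the base axis. Payload 5.2 kg.
Tool frame: the origin (TCP) lies on the front face of the gripper's body, between the roots of the fingers; the fingertips stand 84 mm ahead of it and the grasp point (between the pads) lies 65 mm ahead of it (ctrl.pinch_z is the distance from the TCP to the grasp point, in mm); z points along the fingers, y is the line along which they close (so a half turn about z gives the same grasp; the last joint's range is limited). The gripper opens to 93 mm and grips with 3 to 60 N. Pads are 15 mm wide; open, the fingers measure 128 mm over their backs; the gripper's body (75 mm by 188 mm) begins 65 mm behind the grasp point.
Start: joints at [-1.314, 0.259, 1.535, -0, 1.348, -0.203], TCP at [244.093, -492.873, 302.753] pointing down, gripper open.
Joint ranges: [-3.14, 3.14], [-0.91, 2.08], [0.19, 2.58], [-1.22, 4.36], [0.22, 2.71], [-3.12, 3.12]. Speed limits (rad/s): [2.57, 2.57, 3.14, 3.14, 3.14, 3.14].

INTERFACE

Orientations are given as a unit quaternion [x, y, z, w].
In Python, from cell import ctrl gives the robot as it stands. The module is installed in compiled form; this text tells all that it offers.
- The arm moves only by the shell command python3 -m inch 'ROWS' [FORCE]. ROWS is JSON, a list of rows, each a list of 7 numbers: the shift along the world's x, y, z in mm, then the turn, a rotation vector about the world's x, y, z in degrees, then the finger opening in mm, from 0 to 93. A call has 1 to 5 rows; each row shifts and turns the commanded pose from where the row before left it; what a row does not reach is not made up. A row lasts 1/8 s, in which the tool goes at most 62.5 mm and 10.7 degrees, less where a joint would pass 70% of its speed; a pose out of reach is approached as far as the arm can. A call is refused whole if a number of a shift passes 62.5 or a number of a turn 10.7, either way. A call with a gripper value outside its range is refused whole. The fingers move at their own pace and stop on an object; FORCE is the grip in N (left out, the last holds). Time passes only in rows, so rows that do not move let the fingers close. It gives the time, the measured TCP pose, the force, the opening and the grip force at its end, in the units of the state.
- ctrl.sense(): the state, without advancing time (a new reading comes with each control period).
- ctrl.capture(name): name is "scene" or "top" or "wrist"; returns the picture (480x640x3 uint8, red, green, blue); there is no depth.
- ctrl.get_calibration(name): a dict with "vfov" (degrees; the focal length in pixels is half the picture's height over the tangent of half this angle, whatever the lens; pixels are square), "cx", "cy" (the principal point, pixels), "distortion" ([k1, k2, p1, p2, k3] as OpenCV has them; the pictures are not rectified), "origin" and "attitude" of the camera in the world. Camera axes: x right, y down, z forward; pixel columns grow to the right and rows downward; lengths in mm; the calibration is good to about 2 mm. A picture is of the moment at which its call begins: read the wrist's pose just before it. get_calibration takes no time and is no camera call; for the wrist camera it gives the pose at the moment of the call.
- ctrl.hand_in(): hands the job in; it is judged then, once.
Trained networks look in the newest picture that a camera, given by its name, has taken for a name from the list of things; names that differ only in an ending like _2 or _b are one class to them, and where a whole thing is asked for, a point or a joint stands for the part that bears it (a point fixed in the world has none). Each returns a list of dicts, best first, with "p" (0 to 1); they miss things now and then, are a little off and sometimes report something else, mostly with a low value. They report only what shows in the picture. A call takes as long as a camera call. They do not tell look-alikes from the thing itself.
- ctrl.outline_of(target, camera): "mask" (480x640 bool, what is visible of it) and "uv" ([column, row] in pixels, amid what is visible of it).
- ctrl.pinpoint(target, camera): "uv" ([column, row] in pixels: a listed point, or the origin of a listed thing).
The state is a dict: "time": time; "joints": joint angles; "dq": joint speeds; "effort": joint torques, N m; "ee_pos": TCP position; "ee_rot": TCP orientation; "ft_force": force on the tool from outside, world axes, zero at the start; "torque": the same for the moment, N m; "finger_gap": opening from 0.0 (shut) to 1.0 (fully open); "grasp_force": force on a finger pad.
Only numpy, scipy, OpenCV 4.12 (cv2) and the standard library are available. Lean on these libraries where they do the work, as an engineer would, in place of code of your own. Each camera call takes 0.05 s, during which the arm holds its last target. There are 200 camera calls.

TASK

Stand the salt shaker upright in the open compartment of the white salt bin, then push the wooden hatch by its ledge along its track until it has closed against the rubber seal and stays pressed on it. Feel for the seal, as its place differs from bin to bin, and keep the push under 20 N so that nothing is strained; leave the other things where they stand.

Things in the scene. Friction and masses are not known exactly. Their poses are not given: they have to be found in the camera images.
- salt_shaker: Glass salt shaker with a grey domed metal top, round, 44 mm across and 90 mm tall; straight body 44 mm across up to about 66 mm, top 34 mm across above 74 mm. About 0.1 kg. Origin: centre of its underside; z is its axis. It and the corked bottle may swap places.
- bin: Fixed white box, x = -100 to 100 mm, y = -200 to 235 mm, 130 mm high to its runner lips. Origin on the worktop. A wooden hatch slides along its y; +y closes it. The compartment floor is 8 mm above the worktop. From y = -200 to 20 mm the top is a fixed deck under the open hatch. It is turned 0 to 0.2 rad anticlockwise.
- opening (a point): Centre of the compartment's opening in the bin's top, at rim height, 110 mm above the worktop (bin x = 0, y = 100 mm). The opening is 176 mm along bin x by 160 mm along bin y (the open hatch does not cover it).
- track_end (a point): A mark on the bin (bin y = 190 mm), only roughly where the black rubber seal strip's face is. Strip and its 24 mm high aluminium stop bar stand across the track; the face truly lies up to 10 mm either side of this mark along bin y, differing from bin to bin and not measured. The strip is springy, about 4 N per mm, and goes hard after about 6 mm of squeeze.
- hatch: Wooden plate sliding on the bin, 188 mm (x) by 190 mm (y) by 8 mm, axes parallel to the bin's. Origin: centre of its underside, 118 mm above the worktop. Its leading edge is at hatch y = 95 mm. Starts open, its origin at bin y = -95 to -75 mm. About 5 N slides it; it stays where left, so a squeezed seal keeps bearing on it with up to 5 N. A push over 20 N strains it.
- ledge (a point): Centre of the upright face of the hatch's thumb ledge, the face to push; it looks to the bin's -y (hatch y = -65 mm), is 120 mm wide along x and rises from the plate's top (126 mm above the worktop) to 157 mm; this point is at 142 mm. The ledge's other side slopes at 45 degrees: it is for pushing, not for gripping.
- cork_bottle: Small round glass bottle with a cork, 48 mm across, 128 mm tall. Origin: centre of its underside. Leave it alone.
- pepper_mill: Round wooden pepper mill, 58 mm across, 170 mm tall. Origin: centre of its underside. Leave it alone.
- garlic: Garlic bulb, 56 mm across and high. Origin: at its underside. Leave it alone.
- cup: White cup, 63 x 88 mm with its handle, 51 mm high. Origin: at its underside. Leave it alone.
There are look-alikes about, which are no part of the job. What is shaped like the salt_shaker but pink is not meant.

How it is judged (in metres and radians):
On the way, in this order (a step that is already met when the one before it is completed fails the run):
1. the salt shaker stands upright in the compartment, let go (x of salt_shaker in the frame of bin between -0.08 and 0.08 m and y of salt_shaker in the frame of bin between 0.01 and 0.19 m and z of salt_shaker in the frame of bin below 0.02 m and angle between salt_shaker's own z axis and vertical below 0.2 rad and contact force between the fingers and salt_shaker below 0.1 N), for 0.2 s.
2. the hatch is closed and pressed on the seal (y of hatch in the frame of bin above 0.08 m and contact force between hatch and anything else above 1.5 N), for 0.2 s.
At the end, for the whole second after the job is handed in: The shaker stands upright (within 0.2 rad) on the compartment floor, at rest; the hatch is shut (origin beyond bin y = +80 mm), at rest, and its edge still bears on the seal with over 1.5 N after the robot has let go (all of step 2 and x of salt_shaker in the frame of bin between -0.08 and 0.08 m and y of salt_shaker in the frame of bin between 0.01 and 0.19 m and z of salt_shaker in the frame of bin below 0.02 m and angle between salt_shaker's own z axis and vertical below 0.2 rad and linear speed of salt_shaker below 0.02 m/s and linear speed of hatch below 0.005 m/s); the robot touches nothing.
It fails at once if the robot pushes on the hatch with over 22 N (contact force between any of the fingers, the arm and hatch above 22 N).
It fails at once if the corked bottle is moved over 30 mm or tipped over (distance of cork_bottle from where it was at the start of the episode above 0.03 m or angle between cork_bottle's own z axis and vertical above 0.5 rad).
It fails at once if the pepper mill is moved over 30 mm or tipped over (distance of pepper_mill from where it was at the start of the episode above 0.03 m or angle between pepper_mill's own z axis and vertical above 0.5 rad).
It fails at once if the garlic bulb is moved over 30 mm (distance of garlic from where it was at the start of the episode above 0.03 m).
It fails at once if the cup is moved over 30 mm or tipped over (distance of cup from where it was at the start of the episode above 0.03 m or angle between cup's own z axis and vertical above 0.5 rad).
It also fails if it takes over 72 s, if anything falls off the work surface, if the arm or the gripper's body presses on something with over 40 N, if the wrist force passes 120 N, or if a joint passes its speed limit or range.

## Working session

There is one attempt and no reset: what is moved stays moved. The work goes in short steps, Python scripts to look and compute and a shell command to move; the robot and the scene stay as the last step left them, time stands still between calls to the robot, and variables do not carry over. Pictures are saved under pics/ and viewed, at most 10 in all, crops included, and the job is handed in when it is done.

```bash
mkdir -p pics; cat > h.py <<'E'
import numpy as np, cv2
from scipy.spatial.transform import Rotation as R
from cell import ctrl
def ray(cam,uv,cal=None):
    c=cal or ctrl.get_calibration(cam)
    f=240/np.tan(np.radians(c["vfov"])/2)
    K=np.array([[f,0,c["cx"]],[0,f,c["cy"]],[0,0,1]])
    p=cv2.undistortPoints(np.array([[uv]],float),K,np.array(c["distortion"],float))[0,0]
    a=np.array(c["attitude"],float)
    M=R.from_quat(a).as_matrix() if a.size==4 else a.reshape(3,3)
    return np.array(c["origin"],float), M@np.array([p[0],p[1],1])
def at(cam,uv,z,cal=None):
    o,d=ray(cam,uv,cal); return o+d*(z-o[2])/d[2]
def save(cam,name):
    im=ctrl.capture(cam); cv2.imwrite(f"pics/{name}.png",im[:,:,::-1]); return im
E
python3 - <<'E'
from h import *
print(ctrl.get_calibration("top"))
print(ctrl.get_calibration("scene"))
for cam in ("top","scene"):
    save(cam,cam+"0")
    for n,z in (("salt_shaker",0),("bin",0),("opening",110),("track_end",118),("hatch",118),("ledge",142),("cork_bottle",0),("pepper_mill",0),("garlic",0),("cup",0)):
        for r in ctrl.pinpoint(n,cam)[:3]:
            print(cam,n,round(r["p"],2),np.round(r["uv"]),np.round(at(cam,r["uv"],z)))
E
```

```text
{'vfov': 47.623954517445696, 'cx': 313.73152441107, 'cy': 235.83702312717182, 'distortion': array([-0.12052992,  0.        ,  0.        ,  0.        ,  0.        ]), 'origin': array([ 307.64366322,   11.90398583, 1412.73965466]), 'attitude': array([-0.69596201,  0.71280515, -0.05821549,  0.06447223])}
{'vfov': 48.72270563982851, 'cx': 320.44476140765005, 'cy': 231.40138365253762, 'distortion': array([-0.02782795,  0.        ,  0.        ,  0.        ,  0.        ]), 'origin': array([  83.58144093, -907.67968166, 1012.40741146]), 'attitude': array([ 0.88771767, -0.20473496,  0.09623969, -0.40097238])}
top salt_shaker 0.68 [412. 236.] [ 549. -238.    0.]
top salt_shaker 0.63 [446. 241.] [ 533. -329.    0.]
top salt_shaker 0.52 [479. 262.] [ 476. -412.    0.]
top bin 0.56 [300. 257.] [501.  60.   0.]
top opening 0.67 [258. 255.] [492. 156. 110.]
top opening 0.2 [445. 277.] [ 427. -293.  110.]
top track_end 0.97 [223. 252.] [500. 240. 118.]
top hatch 0.69 [447. 242.] [ 513. -302.  118.]
top hatch 0.68 [336. 248.] [503. -33. 118.]
top ledge 0.94 [362. 243.] [511. -92. 142.]
top cork_bottle 0.9 [444. 277.] [ 439. -316.    0.]
top pepper_mill 0.93 [149. 285.] [435. 458.   0.]
top garlic 0.53 [424. 188.] [ 680. -279.    0.]
scene salt_shaker 0.96 [379. 360.] [ 522. -331.    0.]
scene salt_shaker 0.78 [370. 325.] [ 554. -236.    0.]
scene salt_shaker 0.75 [379. 396.] [ 475. -411.    0.]
scene opening 0.34 [229. 187.] [393. 298. 110.]
scene cork_bottle 0.86 [340. 368.] [ 431. -312.    0.]
scene pepper_mill 0.43 [229. 183.] [436. 462.   0.]
scene garlic 0.54 [423. 320.] [ 678. -280.    0.]
```

View pics/top0.png

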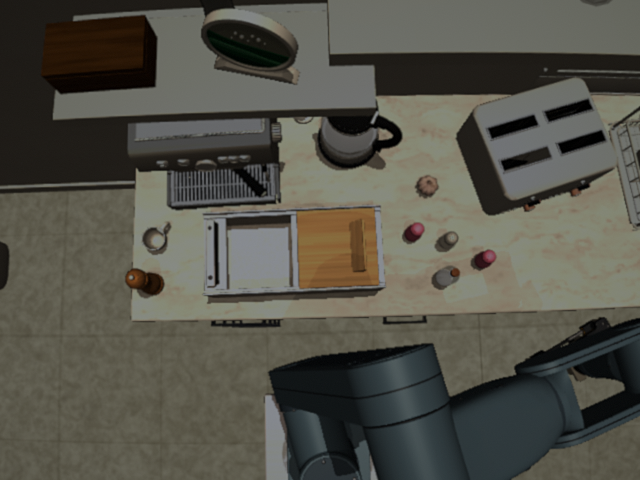

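View pics/scene0.png

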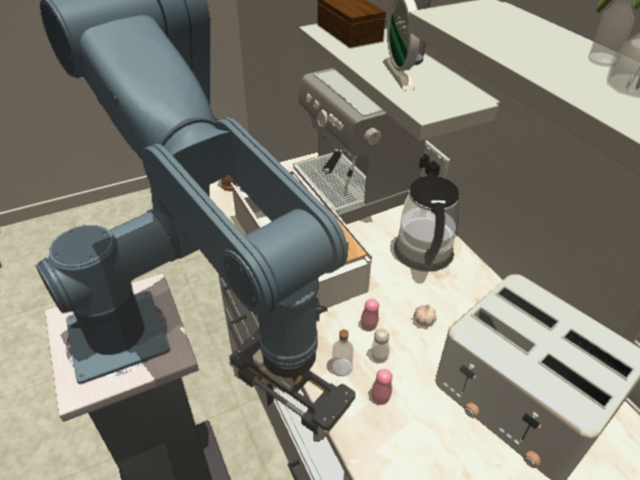

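The top view shows the grey shaker at about (449,240). The pink look-alikes are at (414,231) and (485,258), the bottle at (445,277). The opening is at (258,255) and the ledge at (360,245). The scene view agrees, with the grey shaker at (380,346) and its base at (379,360). Next I'll move above it and check the yaw of the tool and the bin.

```bash
python3 -m inch '[[45,27,-5,0,0,0,70],[50,29,-10,0,0,0,70],[50,29,-10,0,0,0,70],[50,29,-10,0,0,0,70],[50,29,-8,0,0,0,70]]'; python3 -m inch '[[38,20,0,0,0,0,70],[0,0,0,0,0,0,70],[0,0,0,0,0,0,70]]'
python3 - <<'E'
from h import *
s=ctrl.sense(); M=R.from_quat(s["ee_rot"]).as_matrix(); print(s["ee_pos"],"\n",M.round(3),s["joints"])
cal=ctrl.get_calibration("wrist"); save("wrist","w0"); print(cal["origin"])
for n in ("salt_shaker","cork_bottle"):
    for r in ctrl.pinpoint(n,"wrist")[:3]: print(n,round(r["p"],2),np.round(r["uv"]),at("wrist",r["uv"],0,cal).round())
    for r in ctrl.outline_of(n,"wrist")[:3]: print(" outl",round(r["p"],2),np.round(r["uv"]),at("wrist",r["uv"],45,cal).round())
ctrl.capture("top")
for n,z in (("opening",110),("track_end",118),("hatch",126),("ledge",142),("bin",0)):
    for r in ctrl.outline_of(n,"top")[:2]:
        c=max(cv2.findContours(r["mask"].astype(np.uint8),0,2)[0],key=cv2.contourArea)
        P=np.array([at("top",p,126)[:2] for p in c[:,0]],np.float32); print(n,round(r["p"],2),cv2.minAreaRect(P))
E
```

```text
time: 1.72
ee_pos: [490.6, -348.8, 259.5]
ee_rot: [0.974, 0.228, 0.0, 0.0]
ft_force: [0.2, -1.6, -0.3]
finger_gap: 0.753
grasp_force: 0.0
time: 2.1
ee_pos: [526.7, -330.0, 259.6]
ee_rot: [0.974, 0.228, -0.0, -0.0]
ft_force: [-0.0, 1.0, 0.4]
finger_gap: 0.752
grasp_force: 0.0
[ 526.67667273 -330.02329055  259.56023313] 
 [[ 0.896  0.444 -0.001]
 [ 0.444 -0.896 -0.   ]
 [-0.001 -0.    -1.   ]] [-7.38693003e-01  4.15866308e-01  1.41636162e+00 -6.56647804e-04
  1.30988501e+00  3.71917878e-01]
[ 599.93658138 -294.34880115  341.69851574]
salt_shaker 0.73 [315. 217.] [ 529. -324.    0.]
salt_shaker 0.72 [371. 294.] [ 479. -417.    0.]
salt_shaker 0.67 [246. 158.] [ 552. -237.    0.]
 outl 0.96 [311. 227.] [ 528. -321.   45.]
 outl 0.87 [235. 161.] [ 552. -237.   45.]
 outl 0.83 [374. 313.] [ 478. -414.   45.]
cork_bottle 0.58 [273. 284.] [ 442. -316.    0.]
 outl 0.71 [265. 308.] [ 435. -317.   45.]
 outl 0.2 [18. 90.] [526. -47.  45.]
opening 0.93 ((499.71612548828125, 72.00898742675781), (211.8323974609375, 430.4719543457031), 1.4200547933578491)
track_end 0.73 ((500.24664306640625, 71.20820617675781), (215.7466583251953, 433.1637878417969), 1.7423266172409058)
hatch 0.59 ((505.29766845703125, -32.98303985595703), (192.39273071289062, 192.51675415039062), 1.0590237379074097)
ledge 0.9 ((504.51531982421875, -34.365013122558594), (189.42481994628906, 190.9960174560547), 1.195933222770691)
bin 0.68 ((499.96905517578125, 71.35507202148438), (214.36019897460938, 432.2292175292969), 1.1357300281524658)
```

View pics/w0.png

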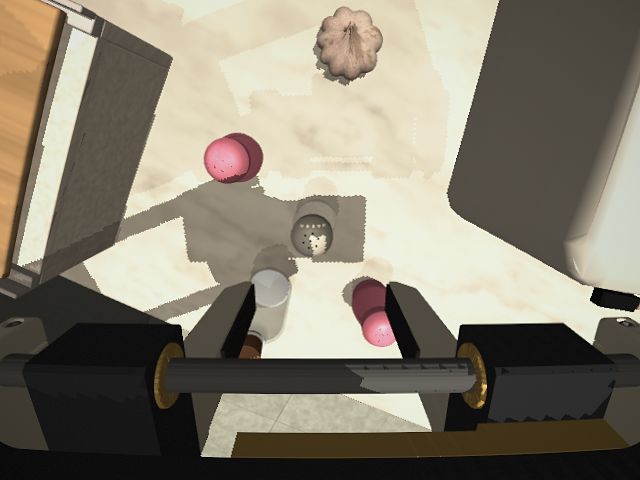

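The wrist view shows the grey dome centred at about (313,236), between the pink ones at (232,159) and (376,318), with the bottle at (270,300). The tool's closing line already lies at 116°, which is clear of the neighbours. The bin yaw is about 0.03 rad. I'll check the dome position, then descend halfway.

```bash
python3 - <<'E'
from h import *
print(at("wrist",(313,236),80).round(), at("wrist",(313,236),70).round())
E
python3 -m inch '[[1,3,-20,0,0,0,70],[0,0,-25,0,0,0,70],[0,0,-20,0,0,0,70],[0,0,0,0,0,0,70]]'
python3 - <<'E'
from h import *
cal=ctrl.get_calibration("wrist"); save("wrist","w1")
for r in ctrl.outline_of("salt_shaker","wrist")[:3]:
    ys,xs=np.nonzero(r["mask"]); print(round(r["p"],2),np.round(r["uv"]),xs.min(),xs.max(),ys.min(),ys.max(),at("wrist",r["uv"],45,cal).round())
for r in ctrl.pinpoint("salt_shaker","wrist")[:3]: print(round(r["p"],2),np.round(r["uv"]),at("wrist",r["uv"],0,cal).round())
E
```

```text
[ 531. -323.   80.] [ 529. -324.   70.]
time: 3.15
ee_pos: [527.3, -326.2, 193.1]
ee_rot: [0.974, 0.228, -0.001, -0.002]
ft_force: [-0.6, -0.4, -0.5]
finger_gap: 0.754
grasp_force: 0.0
0.89 [215. 170.] 172 254 134 200 [ 552. -236.   45.]
0.84 [314. 257.] 287 346 216 294 [ 526. -322.   45.]
0.6 [384. 344.] 362 418 310 403 [ 486. -404.   45.]
0.81 [231. 164.] [ 553. -235.    0.]
0.76 [318. 238.] [ 528. -324.    0.]
0.73 [386. 328.] [ 478. -418.    0.]
```

View pics/w1.png

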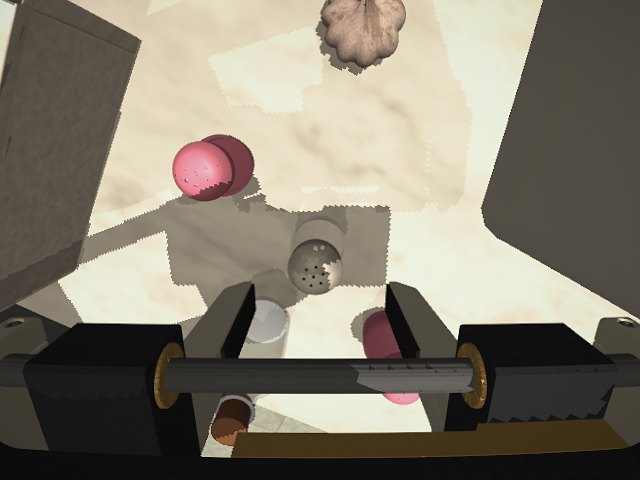

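The shaker at (316,255) is centred between the fingers at about (528.5,-324), and the bottle is clear. Descending to grasp.

```bash
python3 -m inch '[[1,2,-20,0,0,0,70],[0,0,-25,0,0,0,70],[0,0,-20,0,0,0,70],[0,0,0,0,0,0,70]]'; python3 -m inch '[[0,0,0,0,0,0,30],[0,0,0,0,0,0,30],[0,0,0,0,0,0,30],[0,0,0,0,0,0,30],[0,0,0,0,0,0,30]]' 15
```

```text
time: 3.8
ee_pos: [528.8, -324.6, 129.3]
ee_rot: [0.974, 0.228, -0.0, -0.001]
ft_force: [-0.3, 0.4, -0.1]
finger_gap: 0.751
grasp_force: 0.0
time: 4.42
ee_pos: [529.3, -325.1, 130.2]
ee_rot: [0.974, 0.228, 0.0, 0.0]
ft_force: [0.2, -0.0, 2.1]
finger_gap: 0.396
grasp_force: 15.0
```

The opening is 36.8 mm, not 44, so the grip may be off-centre or on the taper. Looking.

```bash
python3 - <<'E'
from h import *
print(ctrl.sense()["finger_gap"],ctrl.sense()["ft_force"])
a=save("wrist","w2")[100:480,150:490]; b=ctrl.capture("scene")[250:430,280:480]
a=cv2.resize(a,(340,380)); b=cv2.resize(b,(422,380))
cv2.imwrite("pics/g1.png",np.hstack([a,b])[:,:,::-1])
E
```

```text
0.3957593217814951 [ 0.21666968 -0.00433341  2.07139052]
```

View pics/g1.png

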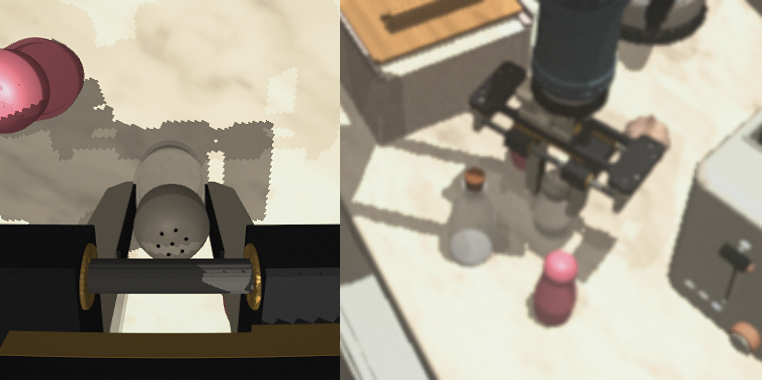

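The pads seem to be on the taper or off-centre. I'll compute the dome offset from this picture before regripping.

```bash
python3 - <<'E'
from h import *
s=ctrl.sense();M=R.from_quat(s["ee_rot"]).as_matrix()
for uv,z in(((321,321),80),((321,321),74),((320,265),0)):
    p=at("wrist",uv,z); print(p.round(1),(M.T@(p-s["ee_pos"])).round(1))
for r in ctrl.outline_of("salt_shaker","wrist")[:3]:
    ys,xs=np.nonzero(r["mask"]); print(round(r["p"],2),np.round(r["uv"]),xs.min(),xs.max(),ys.min(),ys.max(),(M.T@(at("wrist",r["uv"],50)-s["ee_pos"])).round(1))
for r in ctrl.pinpoint("salt_shaker","wrist")[:3]: print(round(r["p"],2),np.round(r["uv"]),(M.T@(at("wrist",r["uv"],0)-s["ee_pos"])).round(1))
E
```

```text
[ 534.5 -323.9   80. ] [ 5.1  1.2 50.2]
[ 531.4 -325.5   74. ] [ 1.6  1.3 56.2]
[ 530.8 -325.4    0. ] [  1.1   0.9 130.2]
0.76 [317. 301.] 283 358 240 358 [-0.5 -0.6 80.2]
0.74 [170. 187.] 106 234 137 233 [ 59.8 -71.5  80.2]
0.48 [377. 405.] 373 375 401 409 [-68.9  34.8  80.2]
0.98 [204. 174.] [ 61.1 -71.4 130.2]
0.9 [317. 266.] [  0.4  -1.3 130.2]
```

It's centred, so the pads are on the taper. Open, lower 8 mm, regrip.

```bash
python3 -m inch '[[0,0,0,0,0,0,65],[0,0,0,0,0,0,65],[0,0,-8,0,0,0,65],[0,0,-3,0,0,0,65],[0,0,0,0,0,0,65]]'; python3 -m inch '[[0,0,0,0,0,0,30],[0,0,0,0,0,0,30],[0,0,0,0,0,0,30],[0,0,0,0,0,0,30],[0,0,0,0,0,0,30]]' 15
```

```text
time: 5.25
ee_pos: [528.8, -324.6, 118.0]
ee_rot: [0.974, 0.228, -0.0, -0.001]
ft_force: [-0.7, -0.5, -0.5]
finger_gap: 0.699
grasp_force: 0.0
time: 5.88
ee_pos: [529.1, -324.9, 118.8]
ee_rot: [0.974, 0.228, 0.0, 0.0]
ft_force: [-0.4, 0.1, 0.3]
finger_gap: 0.428
grasp_force: 14.9
```

```bash
python3 -m inch '[[0,0,15,0,0,0,30],[0,0,30,0,0,0,30],[0,0,50,0,0,0,30],[0,0,50,0,0,0,30],[0,0,50,0,0,0,30]]' 20; python3 - <<'E'
from h import *
s=ctrl.sense();M=R.from_quat(s["ee_rot"]).as_matrix()
im=save("wrist","w3")
for r in ctrl.pinpoint("salt_shaker","wrist")[:3]: 
    print(round(r["p"],2),np.round(r["uv"]))
    # base depth below TCP if carried: 119
    print((M.T@(at("wrist",r["uv"],s["ee_pos"][2]-119)-s["ee_pos"])).round(1))
b=ctrl.capture("scene")[180:420,230:480]
cv2.imwrite("pics/g2.png",np.hstack([im[100:480,150:490],cv2.resize(b,(396,380))])[:,:,::-1])
E
```

```text
time: 6.5
ee_pos: [528.9, -324.7, 316.6]
ee_rot: [0.974, 0.228, 0.0, 0.0]
ft_force: [0.6, -0.4, -0.7]
finger_gap: 0.426
grasp_force: 19.7
0.98 [318. 271.]
[  0.5   3.  119. ]
0.97 [367. 281.]
[ -6.3  35.4 119. ]
0.89 [261. 160.]
[ 71.2 -30.8 119. ]
```

View pics/g2.png

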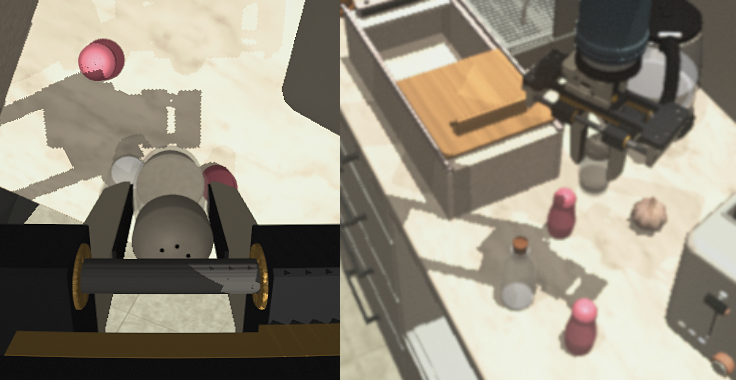

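The grey shaker is held clear, vertical between the pads at crop (170,190), and both neighbours are standing. I'll carry it over the opening and turn +65° so the fingers close along bin x.

```bash
python3 -m inch '[[0,30,0,0,0,5,30],[-4,50,0,0,0,10,30],[-4,55,0,0,0,10,30],[-4,55,0,0,0,10,30],[-4,55,0,0,0,10,30]]'; python3 -m inch '[[-4,55,0,0,0,10,30],[-4,55,0,0,0,10.4,30],[-4,55,0,0,0,0,30],[-4,50,0,0,0,0,30],[-4,20,0,0,0,0,30]]';  python3 -m inch '[[0,0,-20,0,0,0,30],[0,0,-20,0,0,0,30],[0,0,0,0,0,0,30]]'
python3 - <<'E'
from h import *
s=ctrl.sense();M=R.from_quat(s["ee_rot"]).as_matrix(); print(s["ee_pos"],M.round(3)[:,1],s["finger_gap"])
save("wrist","w4"); ctrl.capture("top")
for cam in("wrist","top"):
  for n,z in (("opening",110),("track_end",118),("ledge",142),("hatch",118)):
    for r in ctrl.pinpoint(n,cam)[:2]: print(cam,n,round(r["p"],2),np.round(r["uv"]),at(cam,r["uv"],z).round())
E
```

```text
time: 7.28
ee_pos: [512.0, -78.0, 312.6]
ee_rot: [0.811, 0.585, -0.001, -0.001]
ft_force: [0.9, -0.5, -0.7]
finger_gap: 0.428
grasp_force: 19.7
time: 7.9
ee_pos: [491.7, 157.7, 312.6]
ee_rot: [0.695, 0.719, -0.001, -0.001]
ft_force: [-0.7, -0.6, -0.8]
finger_gap: 0.424
grasp_force: 19.7
time: 8.28
ee_pos: [491.4, 155.1, 271.4]
ee_rot: [0.696, 0.718, -0.002, -0.002]
ft_force: [-0.8, -0.1, -0.5]
finger_gap: 0.428
grasp_force: 19.7
[491.43836224 155.08827446 271.40985173] [ 1.     0.031 -0.006] 0.42826859795283306
wrist opening 0.69 [330. 248.] [502. 156. 110.]
wrist track_end 0.67 [336. 122.] [503. 247. 118.]
top opening 0.64 [257. 252.] [500. 160. 110.]
top track_end 0.89 [224. 253.] [498. 238. 118.]
top ledge 0.84 [364. 245.] [506. -98. 142.]
top ledge 0.36 [151. 283.] [426. 408. 142.]
```

View pics/w4.png

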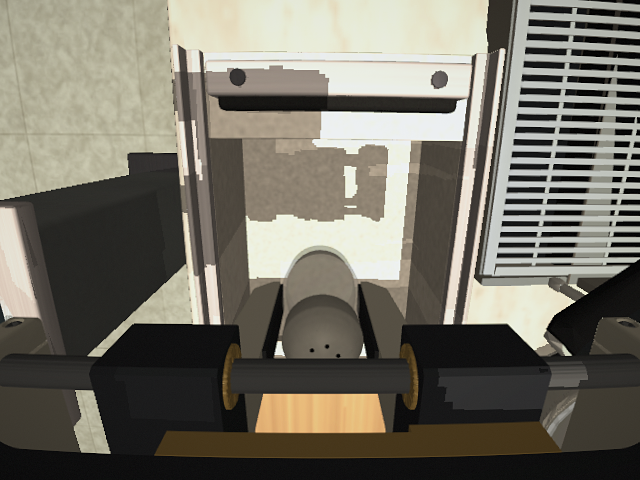

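The wrist view shows the opening square to the tool, with the runners at u≈190 and u≈480 and the seal strip at v≈103. The bin centre is about 7 mm further in +x. Centre and descend.

```bash
python3 -m inch '[[7,0,-25,0,0,0,30],[0,0,-35,0,0,0,30],[0,0,-35,0,0,0,30],[0,0,-20,0,0,0,30],[0,0,0,0,0,0,30]]';  python3 -m inch '[[0,0,-10,0,0,0,30],[0,0,-8,0,0,0,30],[0,0,-5,0,0,0,30],[0,0,0,0,0,0,30]]'
```

```text
time: 9.4
ee_pos: [499.1, 155.0, 157.4]
ee_rot: [0.696, 0.718, -0.001, -0.001]
ft_force: [0.4, 0.6, -0.4]
finger_gap: 0.423
grasp_force: 19.7
time: 9.9
ee_pos: [499.9, 155.1, 135.5]
ee_rot: [0.696, 0.718, -0.0, -0.0]
ft_force: [-0.1, 0.0, -0.1]
finger_gap: 0.428
grasp_force: 19.7
```

```bash
python3 -m inch '[[0,0,-2,0,0,0,30],[0,0,-2,0,0,0,30],[0,0,0,0,0,0,30],[0,0,0,0,0,0,30]]';  python3 -m inch '[[0,0,0,0,0,0,48],[0,0,0,0,0,0,56],[0,0,0,0,0,0,64],[0,0,0,0,0,0,64]]'; python3 -m inch '[[0,0,20,0,0,0,64],[0,0,40,0,0,0,64],[0,0,50,0,0,0,64],[0,0,50,0,0,0,64],[0,0,0,0,0,0,20]]' 
python3 - <<'E'
from h import *
s=ctrl.sense(); im=save("wrist","w5"); t=ctrl.capture("top")[190:310,190:400]
for r in ctrl.pinpoint("salt_shaker","wrist")[:2]: print(round(r["p"],2),np.round(r["uv"]),at("wrist",r["uv"],8).round())
cv2.imwrite("pics/g3.png",np.hstack([cv2.resize(im,(400,300)),cv2.resize(t,(400,300))])[:,:,::-1])
E
```

```text
time: 10.4
ee_pos: [500.1, 155.1, 131.8]
ee_rot: [0.696, 0.718, 0.0, 0.0]
ft_force: [-0.2, -0.6, -0.9]
finger_gap: 0.426
grasp_force: 19.7
time: 10.9
ee_pos: [500.1, 155.1, 131.8]
ee_rot: [0.696, 0.718, 0.0, 0.0]
ft_force: [-0.2, -0.2, -0.4]
finger_gap: 0.683
grasp_force: 0.0
time: 11.52
ee_pos: [502.0, 155.4, 296.2]
ee_rot: [0.696, 0.718, 0.003, 0.003]
ft_force: [0.3, 0.3, -0.3]
finger_gap: 0.621
grasp_force: 0.0
0.72 [314. 218.] [493. 153.   8.]
```

View pics/g3.png

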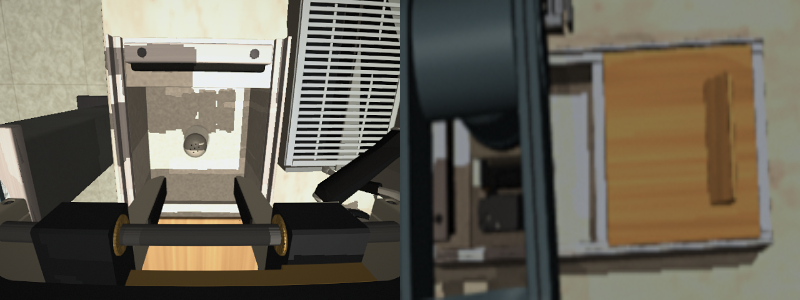

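The shaker stands upright in the compartment. In the left panel its dome is at (195,144), and the top view shows the hatch still open with its ledge at (720,137). Next, closed fingers go behind the ledge.

```bash
python3 -m inch '[[2,-50,0,0,0,0,0],[2,-60,0,0,0,0,0],[1,-60,0,0,0,0,0],[1,-60,0,0,0,0,0],[0,-55,0,0,0,0,0]]';  python3 -m inch '[[0,0,0,0,0,0,0],[0,0,-25,0,0,0,0],[0,0,-30,0,0,0,0],[0,0,-15,0,0,0,0],[0,0,0,0,0,0,0]]'
python3 - <<'E'
from h import *
s=ctrl.sense(); print(s["ft_force"],s["joints"])
ctrl.capture("top");ctrl.capture("wrist")
for cam in("wrist","top"):
  for n,z in (("ledge",142),("hatch",118)):
    for r in ctrl.pinpoint(n,cam)[:2]: print(cam,n,round(r["p"],2),np.round(r["uv"]),at(cam,r["uv"],z).round())
E
```

```text
time: 12.3
ee_pos: [505.1, -131.6, 289.7]
ee_rot: [0.696, 0.718, -0.001, -0.002]
ft_force: [1.1, 0.6, 0.4]
finger_gap: 0.011
grasp_force: 0.0
time: 12.92
ee_pos: [505.3, -128.8, 220.2]
ee_rot: [0.696, 0.718, -0.001, -0.002]
ft_force: [-0.1, -0.2, 1.5]
finger_gap: 0.004
grasp_force: 0.0
[-0.07396992 -0.15425325  1.45070006] [-4.63729739e-01  2.81659070e-01  1.71863401e+00  1.67523681e-04
  1.14521162e+00 -4.94997722e-01]
wrist ledge 0.89 [320. 242.] [507. -99. 142.]
wrist ledge 0.24 [320.   2.] [503.   7. 142.]
wrist hatch 0.61 [318. 110.] [503. -34. 118.]
top ledge 0.62 [364. 244.] [508. -97. 142.]
top hatch 0.62 [336. 249.] [502. -31. 118.]
```

```bash
python3 -m inch '[[0,6,0,0,0,0,0],[0,5,0,0,0,0,0],[0,3,0,0,0,0,0],[0,2,0,0,0,0,0],[0,2,0,0,0,0,0]]';  python3 -m inch '[[0,2,0,0,0,0,0],[0,2,0,0,0,0,0],[0,2,0,0,0,0,0]]'; python3 -m inch '[[0,2,0,0,0,0,0],[0,2,0,0,0,0,0],[0,2,0,0,0,0,0]]' | sed -n 2,4p; python3 -m inch '[[0,2,0,0,0,0,0],[0,2,0,0,0,0,0],[0,2,0,0,0,0,0]]' | sed -n 2,4p
```

```text
time: 13.85
ee_pos: [506.1, -111.7, 221.7]
ee_rot: [0.696, 0.718, -0.0, 0.0]
ft_force: [-0.1, -0.1, 0.2]
finger_gap: 0.009
grasp_force: 0.0
time: 14.22
ee_pos: [506.1, -106.6, 221.8]
ee_rot: [0.696, 0.718, -0.001, 0.001]
ft_force: [-1.0, -4.6, -0.6]
finger_gap: 0.004
grasp_force: 2.6
ee_pos: [506.0, -100.8, 221.8]
ee_rot: [0.696, 0.718, -0.001, 0.001]
ft_force: [-0.8, -6.0, -0.9]
ee_pos: [505.9, -94.8, 221.8]
ee_rot: [0.696, 0.718, -0.001, 0.0]
ft_force: [-0.8, -5.0, -0.3]
```

Contact was at y ≈ -107, and the hatch slides at about 5 N. Push on towards the seal.

```bash
python3 -m inch '[[-0.1,4,0,0,0,0,0],[-0.2,6,0,0,0,0,0],[-0.2,6,0,0,0,0,0],[-0.2,6,0,0,0,0,0],[-0.2,6,0,0,0,0,0]]'|sed -n '2p;4p';  python3 -m inch '[[-0.2,6,0,0,0,0,0],[-0.2,6,0,0,0,0,0],[-0.2,6,0,0,0,0,0],[-0.2,6,0,0,0,0,0],[-0.2,6,0,0,0,0,0]]'|sed -n '2p;4p'; python3 -m inch '[[-0.2,6,0,0,0,0,0],[-0.2,6,0,0,0,0,0],[-0.2,6,0,0,0,0,0],[-0.2,6,0,0,0,0,0],[-0.2,6,0,0,0,0,0]]'|sed -n '2p;4p'; python3 -m inch '[[-0.2,6,0,0,0,0,0],[-0.2,6,0,0,0,0,0],[-0.2,6,0,0,0,0,0],[-0.2,6,0,0,0,0,0],[-0.2,6,0,0,0,0,0]]'|sed -n '2p;4p'
```

```text
ee_pos: [505.3, -66.8, 221.8]
ft_force: [-0.1, -4.9, -1.2]
ee_pos: [504.6, -36.8, 221.8]
ft_force: [1.7, -5.0, -2.8]
ee_pos: [503.9, -6.8, 221.8]
ft_force: [3.2, -5.8, -2.9]
ee_pos: [503.1, 23.2, 221.9]
ft_force: [3.4, -3.7, -2.8]
```

```bash
python3 -m inch '[[0,4,0,0,0,0,0],[0,4,0,0,0,0,0],[0,4,0,0,0,0,0],[0,4,0,0,0,0,0],[0,4,0,0,0,0,0]]'|sed -n '2p;4p';  python3 -m inch '[[0,2,0,0,0,0,0],[0,2,0,0,0,0,0],[0,2,0,0,0,0,0],[0,2,0,0,0,0,0],[0,2,0,0,0,0,0]]'|sed -n '2p;4p'; python3 - <<'E'
from h import *
ctrl.capture("top");
for n,z in (("ledge",142),("hatch",118),("track_end",118)):
    for r in ctrl.pinpoint(n,"top")[:2]: print(n,round(r["p"],2),at("top",r["uv"],z).round())
E
```

```text
ee_pos: [502.8, 43.2, 221.8]
ft_force: [1.0, -4.4, -1.8]
ee_pos: [502.6, 53.3, 221.8]
ft_force: [0.1, -5.3, -1.1]
ledge 0.63 [511.  62. 142.]
hatch 0.79 [503. 124. 118.]
hatch 0.18 [489.  59. 118.]
track_end 0.9 [508. 240. 118.]
```

Now creep, 1 mm per row, watching the force.

```bash
python3 -m inch '[[0,1,0,0,0,0,0],[0,1,0,0,0,0,0],[0,1,0,0,0,0,0]]'|sed -n '2p;4p'; python3 -m inch '[[0,1,0,0,0,0,0],[0,1,0,0,0,0,0],[0,1,0,0,0,0,0]]'|sed -n '2p;4p';  python3 -m inch '[[0,1,0,0,0,0,0],[0,1,0,0,0,0,0]]'|sed -n '2p;4p';  python3 -m inch '[[0,1,0,0,0,0,0],[0,1,0,0,0,0,0]]'|sed -n '2p;4p'
```

```text
ee_pos: [502.5, 56.5, 221.8]
ft_force: [2.5, -4.0, -1.2]
ee_pos: [502.5, 59.5, 221.8]
ft_force: [0.9, -5.0, -1.1]
ee_pos: [502.5, 61.5, 221.8]
ft_force: [2.1, -5.9, -1.0]
ee_pos: [502.4, 63.5, 221.8]
ft_force: [1.5, -4.7, -0.6]
```

```bash
for i in 1; do python3 -m inch '[[0,1,0,0,0,0,0],[0,1,0,0,0,0,0]]'|sed -n '2p;4p'; python3 -m inch '[[0,1,0,0,0,0,0]]'|sed -n '2p;4p'; python3 -m inch '[[0,1,0,0,0,0,0]]'|sed -n '2p;4p'; python3 -m inch '[[0,1,0,0,0,0,0]]'|sed -n '2p;4p'; done
```

```text
ee_pos: [502.4, 65.5, 221.8]
ft_force: [1.8, -5.2, -0.6]
ee_pos: [502.4, 66.5, 221.8]
ft_force: [0.8, -5.1, -0.2]
ee_pos: [502.4, 67.5, 221.8]
ft_force: [1.6, -5.3, -0.9]
ee_pos: [502.3, 68.5, 221.8]
ft_force: [1.1, -4.5, 0.1]
```

```bash
python3 -m inch '[[0,1,0,0,0,0,0]]'|sed -n '2p;4p'; python3 -m inch '[[0,1,0,0,0,0,0]]'|sed -n '2p;4p'; python3 -m inch '[[0,1,0,0,0,0,0]]'|sed -n '2p;4p'
```

```text
ee_pos: [502.3, 69.5, 221.8]
ft_force: [1.6, -5.8, 0.1]
ee_pos: [502.3, 70.5, 221.9]
ft_force: [0.5, -5.2, 0.6]
ee_pos: [502.3, 71.5, 221.8]
ft_force: [0.5, -5.6, -0.7]
```

```bash
python3 -m inch '[[0,0.5,0,0,0,0,0]]'|sed -n '2p;4p'; python3 -m inch '[[0,0.5,0,0,0,0,0]]'|sed -n '2p;4p'
```

```text
ee_pos: [502.3, 72.1, 221.8]
ft_force: [0.6, -4.7, -0.9]
ee_pos: [502.3, 72.6, 221.9]
ft_force: [0.5, -5.5, -0.0]
```

```bash
python3 -m inch '[[0,1,0,0,0,0,0]]'|sed -n '2p;4p'; python3 -m inch '[[0,1,0,0,0,0,0]]'|sed -n '2p;4p'; python3 -m inch '[[0,1,0,0,0,0,0]]'|sed -n '2p;4p'
```

```text
ee_pos: [502.3, 73.6, 221.8]
ft_force: [0.3, -6.4, 0.1]
ee_pos: [502.2, 74.6, 221.8]
ft_force: [0.8, -5.1, 0.7]
ee_pos: [502.2, 75.6, 221.9]
ft_force: [0.7, -5.0, 1.4]
```

```bash
python3 -m inch '[[0,1,0,0,0,0,0]]'|sed -n '2p;4p'; python3 -m inch '[[0,1,0,0,0,0,0]]'|sed -n '2p;4p'
```

```text
ee_pos: [502.2, 76.6, 221.8]
ft_force: [0.4, -6.0, -0.6]
ee_pos: [502.2, 77.6, 221.8]
ft_force: [0.1, -4.3, 0.1]
```

```bash
python3 -m inch '[[0,1,0,0,0,0,0]]'|sed -n '2p;4p'; python3 -m inch '[[0,0.5,0,0,0,0,0]]'|sed -n '2p;4p'
```

```text
ee_pos: [502.2, 78.6, 221.8]
ft_force: [0.8, -5.9, 0.2]
ee_pos: [502.2, 79.2, 221.8]
ft_force: [0.4, -5.5, 0.4]
```

```bash
python3 -m inch '[[0,1,0,0,0,0,0]]'|sed -n '2p;4p'; python3 -m inch '[[0,1,0,0,0,0,0]]'|sed -n '2p;4p'; python3 -m inch '[[0,0.5,0,0,0,0,0]]'|sed -n '2p;4p'
```

```text
ee_pos: [502.2, 80.2, 221.8]
ft_force: [0.4, -5.2, 0.3]
ee_pos: [502.1, 81.2, 221.8]
ft_force: [-0.4, -5.6, 1.2]
ee_pos: [502.1, 81.8, 221.8]
ft_force: [-0.2, -4.3, 0.7]
```

```bash
python3 - <<'E'
from h import *
t=ctrl.capture("top")[190:310,190:400]
for n,z in (("ledge",142),("hatch",118),("track_end",118)):
    for r in ctrl.pinpoint(n,"top")[:1]: print(n,round(r["p"],2),at("top",r["uv"],z).round())
cv2.imwrite("pics/g4.png",np.hstack([cv2.resize(ctrl.capture("wrist"),(400,400)),cv2.resize(t,(400,400))])[:,:,::-1])
E
```

```text
ledge 0.77 [505.  96. 142.]
hatch 0.61 [501. 157. 118.]
track_end 0.59 [498. 240. 118.]
```

View pics/g4.png

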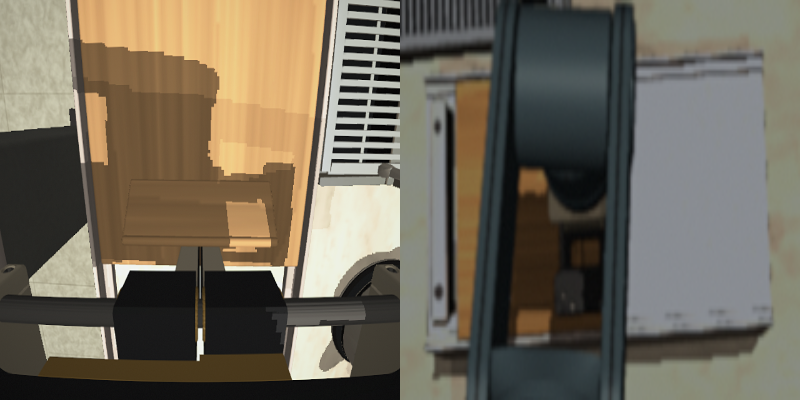

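The top panel shows the hatch's leading edge (x≈456) just short of the black seal strip (x≈450). Continue creeping.

```bash
python3 -m inch '[[0,0.5,0,0,0,0,0]]'|sed -n '2p;4p'; python3 -m inch '[[0,0.5,0,0,0,0,0]]'|sed -n '2p;4p'; python3 -m inch '[[0,0.5,0,0,0,0,0]]'|sed -n '2p;4p'
```

```text
ee_pos: [502.1, 82.4, 221.8]
ft_force: [0.6, -5.3, 0.8]
ee_pos: [502.1, 83.0, 221.8]
ft_force: [-0.8, -5.2, 0.6]
ee_pos: [502.1, 83.4, 221.8]
ft_force: [0.4, -4.9, 1.2]
```

```bash
python3 -m inch '[[0,0.5,0,0,0,0,0]]'|sed -n '2p;4p'; python3 -m inch '[[0,0.5,0,0,0,0,0]]'|sed -n '2p;4p'
```

```text
ee_pos: [502.1, 83.9, 221.8]
ft_force: [-0.9, -4.4, 1.9]
ee_pos: [502.1, 84.4, 221.8]
ft_force: [0.2, -5.5, 0.9]
```

```bash
python3 -m inch '[[0,0.5,0,0,0,0,0]]'|sed -n '2p;4p'; python3 -m inch '[[0,0.5,0,0,0,0,0]]'|sed -n '2p;4p'
```

```text
ee_pos: [502.1, 85.0, 221.8]
ft_force: [-0.9, -4.9, 0.1]
ee_pos: [502.1, 85.3, 221.8]
ft_force: [-0.6, -6.1, 0.7]
```

```bash
python3 -m inch '[[0,0.5,0,0,0,0,0]]'|sed -n '2p;4p'; python3 -m inch '[[0,0.5,0,0,0,0,0]]'|sed -n '2p;4p'; python3 -m inch '[[0,0.5,0,0,0,0,0]]'|sed -n '2p;4p'
```

```text
ee_pos: [502.1, 85.6, 221.8]
ft_force: [-0.8, -6.7, 1.3]
ee_pos: [502.1, 85.9, 221.8]
ft_force: [0.1, -8.7, 1.5]
ee_pos: [502.1, 86.1, 221.8]
ft_force: [-0.5, -9.1, 2.1]
```

The seal was met at y ≈ 85. Press to about 14 N.

```bash
python3 -m inch '[[0,0.5,0,0,0,0,0]]'|sed -n '2p;4p'; python3 -m inch '[[0,0.5,0,0,0,0,0]]'|sed -n '2p;4p'; python3 -m inch '[[0,0.5,0,0,0,0,0]]'|sed -n '2p;4p'
```

```text
ee_pos: [502.1, 86.4, 221.8]
ft_force: [-1.7, -9.8, 1.0]
ee_pos: [502.1, 86.7, 221.8]
ft_force: [-1.7, -10.9, 2.2]
ee_pos: [502.1, 87.0, 221.8]
ft_force: [-1.7, -11.9, 1.9]
```

```bash
python3 -m inch '[[0,0.4,0,0,0,0,0]]'|sed -n '2p;4p'; python3 -m inch '[[0,0,0,0,0,0,0],[0,0,0,0,0,0,0]]'|sed -n '2p;4p'
```

```text
ee_pos: [502.1, 87.2, 221.9]
ft_force: [-0.9, -12.7, 2.0]
ee_pos: [502.1, 87.2, 221.8]
ft_force: [-1.8, -11.9, 1.9]
```

```bash
python3 -m inch '[[0,0.5,0,0,0,0,0],[0,0.3,0,0,0,0,0],[0,0,0,0,0,0,0],[0,0,0,0,0,0,0]]'|sed -n '2p;4p'; python3 -m inch '[[0,-0.5,0,0,0,0,0],[0,-0.5,0,0,0,0,0],[0,-0.5,0,0,0,0,0],[0,-0.5,0,0,0,0,0],[0,-0.5,0,0,0,0,0]]'|sed -n '2p;4p'; python3 -m inch '[[0,-1,0,0,0,0,0],[0,-1,0,0,0,0,0],[0,-2,0,0,0,0,0],[0,-4,0,0,0,0,0],[0,-6,0,0,0,0,0]]'|sed -n '2p;4p';python3 -m inch '[[0,-5,0,0,0,0,0],[0,0,20,0,0,0,0],[0,0,30,0,0,0,0],[0,0,30,0,0,0,0],[0,0,0,0,0,0,0]]'|sed -n '2p;4p'
python3 - <<'E'
from h import *
print(ctrl.sense()["time"]); ctrl.capture("top"); ctrl.capture("wrist")
for c in("top","wrist"):
  for n,z in (("ledge",142),("hatch",118)):
    for r in ctrl.pinpoint(n,c)[:1]: print(c,n,round(r["p"],2),at(c,r["uv"],z).round())
E
```

```text
ee_pos: [502.1, 87.6, 221.9]
ft_force: [-0.7, -12.6, 1.5]
ee_pos: [502.0, 87.2, 221.8]
ft_force: [0.3, -3.1, 1.0]
ee_pos: [502.2, 73.2, 221.7]
ft_force: [0.6, 0.1, -0.1]
ee_pos: [503.3, 68.0, 303.9]
ft_force: [0.4, 0.0, 0.2]
27.3
top ledge 0.65 [503.  94. 142.]
top hatch 0.81 [507. 162. 118.]
wrist ledge 0.75 [500.  97. 142.]
wrist hatch 0.6 [496. 158. 118.]
```

The push peaked at about 13 N. The hatch held when released, and the robot is clear.

```bash
python3 -c "from cell import ctrl; print(ctrl.hand_in())"
```

```text
the job is handed in; nothing more can be done
None
```

I stood the salt shaker in the compartment, closed the hatch onto the seal with a measured push of about 13 N, backed the arm clear and handed the job in; no verdict came back, and the force left on the seal is inferred rather than measured.

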